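# Weigh a basket of water samples on the spring scale

## Robot

A 6-joint arm with a two-finger parallel gripper is mounted at the origin on the work surface. World frame = base frame: x ahead of the robot, y to its left, z up, the work surface at z = 0. Lengths are in m, angles in rad, forces in N, time in s.
With the tool pointing down it reaches from about 0.35 to 0.975 m from the base axis. Payload 4.9 kg.
Tool frame: the origin (TCP) lies at the very end of the fingers, on their centre line; the grasp point (between the pads) lies 19 mm behind it (manip.grasp_offset is the distance from the TCP to the grasp point, in m); z points along the fingers, y is the line along which they close (so a half turn about z gives the same grasp; the last joint's range is limited). The gripper opens to 85 mm and grips with 20 to 120 N. Pads are 22 mm wide; open, the fingers measure 114 mm over their backs; the gripper's body (76 mm by 85 mm) begins 54 mm behind the grasp point. The pads swing forward as they close: fully open they stand 13 mm farther back than shut.
Start: joints at [-1.364, 0.053, 1.613, -0, 1.476, -0.119], TCP at [0.2, -0.592, 0.231] pointing down, gripper open.
Joint ranges: [-3.01, 3.01], [-1.01, 2.22], [0.06, 2.58], [-1.02, 4.17], [0.09, 2.62], [-3.14, 3.14]. Speed limits (rad/s): [2.57, 2.57, 3.14, 3.14, 3.14, 3.14].

## Interface

Orientations are given as a unit quaternion [w, x, y, z].
In Python, from plant import manip, eyes, job_done, models gives the robot as it stands.
- The arm moves only by the tool servo_tool, never from a script. Its argument "motion" is one flat list of numbers, 5 for each row, row after row: the opening, from -1 (shut) to 1 (fully open), then the shift along the tool's x, y, z normalised to -1 to 1, where 1 is 120 mm, then the turn about the tool's z normalised to -1 to 1, where 1 is 45 degrees. A call has 1 to 5 rows; each row is the pose to reach, as a shift and turn from the pose commanded when the call began, along the tool's axes at that moment; what a row does not reach only later rows make up. A row lasts 1/8 s, in which the tool goes at most 62.5 mm and 10.7 degrees, less where a joint would pass 70% of its speed; a pose out of reach is approached as far as the arm can. A call with a number of a shift or a turn outside -1 to 1 is refused whole. A call with a gripper value outside its range is refused whole. The fingers move at their own pace and stop on an object; the grip force is fixed at half the most. Time passes only in rows, so rows that repeat a pose let the fingers close. It gives the time, the measured TCP pose, the force, the opening and the grip force at its end, in the units of the state.
- manip.state(): the state, without advancing time (a new reading comes with each control period).
- eyes.grab_frame(name): name is "side" or "top" or "wrist"; returns (picture, depth): 400x640x3 uint8, red, green, blue; 400x640 float32, m along the optical axis (not along the pixel's ray), 0 where there is no reading.
- eyes.camera_params(name): a dict with "fov_y" (degrees; the focal length in pixels is half the picture's height over the tangent of half this angle, whatever the lens; pixels are square), "cx", "cy" (the principal point, pixels), "pose" (4x4, takes a point from camera to world coordinates); the wrist camera has in their place "T_tool_cam" (4x4, takes a point from camera to tool coordinates, whose origin is the TCP and whose axes are the flange's). Camera axes: x right, y up, looking along -z (the intrinsics and any distortion apply to the point x, -y, -z); pixel columns grow to the right and rows downward; lengths in m; the calibration is good to about 2 mm. A picture is of the moment at which its call begins: read the wrist's pose just before it. camera_params takes no time and is no camera call.
- job_done(): hands the job in; it is judged then, once.
Trained networks look in the newest picture that a camera, given by its name, has taken for a name from the list of things; names that differ only in an ending like _2 or _b are one class to them, and where a whole thing is asked for, a point or a joint stands for the part that bears it (a point fixed in the world has none). Each returns a list of dicts, best first, with "p" (0 to 1); they miss things now and then, are a little off and sometimes report something else, mostly with a low value. They report only what shows in the picture. A call takes as long as a camera call. They do not tell look-alikes from the thing itself.
- models.regions_of(camera, label): "mask" (400x640 bool, what is visible of it) and "pixel" ([column, row] in pixels, amid what is visible of it).
The state is a dict: "time": time; "joint_pos": joint angles; "joint_vel": joint speeds; "joint_efforts": joint torques, N m; "tool_pos": TCP position; "tool_rot": TCP orientation; "contact_force": force on the tool from outside, world axes, zero at the start; "ft_torque": the same for the moment, N m; "gripper_width": opening from 0.0 (shut) to 1.0 (fully open); "grasp_force": force on a finger pad.
Only numpy, scipy, OpenCV 4.12 (cv2) and the standard library are available. Lean on these libraries where they do the work, as an engineer would, in place of code of your own. Each camera call takes 0.05 s, during which the arm holds its last target. There are 200 camera calls.

## Task

Weigh the wire basket of sample bottles: lift it by its blue grip, keep it upright, and hang its bail in the hook of the spring scale. Let the weight onto the spring slowly (a few centimetres a second at most) while still holding it, so that the pointer never jumps and never reaches the red zone, and let go only when the spring carries just the whole basket, so that the pointer stays put as you let go; leave it hanging freely with the pointer settled. Do not bang the scale or disturb the beaker, the dishes or the rinse bottle.

Things in the scene. Friction and masses are not known exactly. Their poses are not given: they have to be found in the camera images.
- basket: Loose steel wire basket, four amber bottles fixed in it; 0.25 to 0.95 kg, unknown. Tray 85 (x) x 105 (y) x 45 mm, bottle tops at 76 mm. Origin: centre of underside, z up. Rigid bail in its y-z plane: 8 mm legs at y = +-50 mm and a straight 8 mm crossbar along y, axis 149 mm up, with a blue grip block on its middle. Same after a half turn about z. Stands upright on the bench at first.
- basket_grip (a point): Point to grip in the blue block on top of the bail, 179 mm above the basket's underside, 30 mm above the crossbar's axis. Block 18 (basket x) x 22 (basket y) mm, from 152 to 195 mm up. Take it from above with the fingers on its two y faces (closing along the crossbar), so they stay clear of the hook's tip. Axes as the basket's.
- bail_bar (a point): Middle of the crossbar's axis, straight below the grip. Axes as the basket's.
- scale: Spring scale fixed to the bench. Origin on the bench under its column (26 mm square, 349 mm tall); x points from hook to column, z up. White base 15 mm thick, 150 mm wide, x -200 to 70 mm. A blue carriage on the column carries a steel arm 14 mm wide reaching to -x, ending in an upturned V hook 140 mm from the column's axis. White plate at the column's +y side, ticks every 10 mm, red zone below.
- hook_seat (a point): Where the axis of an 8 mm bar rests in the hook's V; 256 mm above the bench when empty, moves with the carriage. V sides at 45 degrees, mouth 28 mm along x, 14 mm wide in y. Tip (-x) and arm (+x) rise 9 mm above this point: a bar clears them with its axis 15 mm above it. The bar must lie along the scale's y; come from -x or above, then down. Nothing is above the hook. Axes as the scale's.
- pointer (a joint): How far carriage, hook and orange pointer are below the zero mark, m: 0 empty, stop at 0.080, red zone from 0.072. Spring 150 N per m (1 N lowers it 6.7 mm), damped. A hand pressing on the bail moves it as weight does, so only the force on the hand tells whether the hand still carries or presses. A bar held off-centre against one side of the V also pushes the hand sideways and slips when let go: ease that off too.
- beaker: Loose glass beaker, 72 mm wide, 90 mm tall, open; origin at centre of the underside. Leave alone.
- dishes: Loose stack of four round dishes, 90 mm wide, 57 mm tall; origin at centre of the underside. Leave alone.
- rinse: Loose white rinse bottle with blue cap, 60 mm wide, 150 mm tall; origin at centre of the underside. Leave alone.
Not all that is in view belongs to the job. Of the things that look like the basket, the smallest one is meant.

How it is judged:
On the way, in this order (a step that is already met when the one before it is completed fails the run):
1. the basket has been lifted off the bench, upright (height (world z) of basket above 0.03 m and value of joint pointer below 0.004 m and angle between basket's own z axis and vertical below 0.5 rad), for 0.2 s.
2. the bail lies in the hook and the spring has begun to take the weight while the hand still holds the basket (value of joint pointer above 0.008 m and distance between bail_bar and hook_seat below 0.012 m and contact force between the fingers and basket above 0.5 N), for 0.1 s.
At the end, for the whole second after the job is handed in: The basket hangs freely from the scale's hook: the crossbar's middle within 10 mm of the hook's seat, the pointer between 12 and 72 mm and still (under 0.01 m/s), the basket slower than 0.04 m/s, within 0.2 rad of upright, at least 30 mm above the bench and borne by the hook (distance between bail_bar and hook_seat below 0.01 m and value of joint pointer between 0.012 and 0.072 m and velocity of joint pointer between -0.01 and 0.01 m/s and linear speed of basket below 0.04 m/s and angle between basket's own z axis and vertical below 0.2 rad and contact force between basket and scale above 1.5 N and height (world z) of basket above 0.03 m); the robot touches nothing.
It fails at once if the pointer jumps: it moves faster than 0.10 m/s at any time, or faster than 0.04 m/s when the fingers do not hold the basket (let go while the hand still carried or pressed) ((velocity of joint pointer above 0.1 m/s or velocity of joint pointer below -0.1 m/s) or ((velocity of joint pointer above 0.04 m/s or velocity of joint pointer below -0.04 m/s) and contact force between the fingers and basket below 0.3 N)).
It fails at once if the pointer enters the red zone (more than 72 mm below its zero mark) (value of joint pointer above 0.072 m).
It fails at once if the basket or the robot strikes the scale with more than 25 N (contact force between any of basket, the fingers, the arm and scale above 25 N).
It fails at once if the basket is tipped more than 0.5 rad (angle between basket's own z axis and vertical above 0.5 rad).
It fails at once if the beaker, the dishes or the rinse bottle is pushed more than 30 mm or knocked over (distance of any of beaker, dishes, rinse from where it was at the start of the episode above 0.03 m or angle between any of beaker, dishes, rinse's own z axis and vertical above 0.4 rad).
It also fails if it takes over 67 s, if anything falls off the work surface, if the arm or the gripper's body presses on something with over 40 N, if the wrist force passes 120 N, or if a joint passes its speed limit or range.

## Working session

There is one attempt and no reset: what is moved stays moved. The work goes in short steps, Python scripts to look and compute and a tool call to move; the robot and the scene stay as the last step left them, time stands still between calls to the robot, and variables do not carry over. Pictures are saved under pics/ and viewed, at most 10 in all, crops included, and the job is handed in when it is done.

Besides the shell and the picture viewer there is one more tool, called after "Emit:" by a JSON object that holds its "fn" and its "kwargs". servo_tool: Moves the arm, as the interface text tells. Its arguments: {"type":"object","properties":{"motion":{"type":"array","items":{"type":"number","minimum":-1,"maximum":1}}},"required":["motion"]}

```bash
mkdir -p pics; cat > h.py <<'E'
import numpy as np,cv2
from plant import manip,eyes,models
from scipy.spatial.transform import Rotation as R
def cam(n):
    P=eyes.camera_params(n)
    s=manip.state()
    if 'pose' in P: T=np.array(P['pose'])
    else:
        W=np.eye(4); q=s['tool_rot']; W[:3,:3]=R.from_quat([q[1],q[2],q[3],q[0]]).as_matrix(); W[:3,3]=s['tool_pos']
        T=W@np.array(P['T_tool_cam'])
    f=200/np.tan(np.radians(P['fov_y'])/2)
    return P,T,f
def grab(n):
    P,T,f=cam(n); im,d=eyes.grab_frame(n)
    v,u=np.mgrid[0:400,0:640]
    X=np.stack([(u-P['cx'])/f*d,-(v-P['cy'])/f*d,-d,np.ones_like(d)],-1)@T.T
    return im,d,X[...,:3]
def save(im,n): cv2.imwrite('pics/'+n,im[...,::-1])
E
python3 - <<'E'
from h import *
for n in ['top','side']:
    im,d,X=grab(n); save(im,n+'1.png'); P=eyes.camera_params(n); print(n,{k:v for k,v in P.items() if k!='pose'}); print(np.round(P['pose'],3))
    for l in ['basket','basket_grip','scale','hook_seat','pointer','beaker','dishes','rinse']:
        for r in models.regions_of(n,l):
            m=r['mask']&(d>0)
            if m.sum(): print(l,round(r['p'],2),np.round(r['pixel']),m.sum(),np.round(np.median(X[m],0),3),np.round(np.percentile(X[m],2,0),3),np.round(np.percentile(X[m],98,0),3))
print(manip.state(),manip.grasp_offset)
E
```

```text
top {'fov_y': 48.735293532290264, 'cx': 325.3591824561066, 'cy': 191.7797702248769}
[[ 0.019  0.991 -0.132  0.385]
 [-1.     0.015 -0.027  0.093]
 [-0.025  0.133  0.991  1.324]
 [ 0.     0.     0.     1.   ]]
basket 0.91 [260. 284.] 2190 [0.293 0.3   0.059] [ 0.215  0.231 -0.001] [0.36  0.383 0.256]
basket 0.88 [312. 200.] 1065 [0.522 0.166 0.044] [ 0.485  0.116 -0.002] [0.567 0.218 0.194]
basket 0.59 [346. 259.] 2001 [0.361 0.069 0.066] [ 0.287 -0.001 -0.002] [0.434 0.139 0.257]
basket_grip 0.8 [261. 282.] 2149 [0.292 0.301 0.06 ] [ 0.214  0.234 -0.   ] [0.358 0.381 0.256]
basket_grip 0.74 [344. 258.] 2020 [0.363 0.069 0.063] [ 0.288 -0.004 -0.002] [0.436 0.138 0.257]
basket_grip 0.6 [310. 204.] 1013 [0.524 0.166 0.045] [ 0.485  0.117 -0.002] [0.568 0.217 0.194]
scale 0.58 [424. 141.] 5085 [ 0.709 -0.148  0.015] [ 0.571 -0.235  0.008] [ 0.812 -0.083  0.348]
hook_seat 0.69 [444. 123.] 471 [ 0.703 -0.161  0.263] [ 0.612 -0.231  0.012] [ 0.757 -0.132  0.3  ]
hook_seat 0.6 [232. 201.] 452 [0.515 0.382 0.101] [0.491 0.365 0.014] [0.544 0.415 0.151]
beaker 0.62 [415. 229.] 497 [ 0.448 -0.
[... 1768 characters left out ...]
: array([-1.36398812e+00,  5.27014807e-02,  1.61290915e+00, -1.97705184e-05,
        1.47600455e+00, -1.19020365e-01]), 'joint_vel': array([-0.00119771,  0.00050124,  0.00035277, -0.0002907 , -0.00060999,
       -0.00031271]), 'joint_efforts': array([-2.07286307e-04, -3.93692458e+01, -3.70468462e+01, -6.09366407e-05,
        4.01975312e-04,  3.25744645e-05]), 'tool_pos': array([ 0.20003666, -0.59209757,  0.23129718]), 'tool_rot': array([-1.08217197e-05,  9.86758641e-01,  1.62195513e-01, -1.03256707e-05]), 'contact_force': array([ 0.21668949, -0.79646527, -0.4630478 ]), 'ft_torque': array([-0.01373701,  0.04596629,  0.04853519]), 'grasp_force': 0.0, 'gripper_width': 0.9978411244376366} 0.0187
```

```bash
python3 - <<'E'
from h import *
def fit(p):
    c=p.mean(0); w,V=np.linalg.eigh(np.cov((p-c).T)); v=V[:,-1]
    return np.round(c,4),len(p),np.round(np.degrees(np.arctan2(v[1],v[0])),1),np.round(np.sqrt(w),4)
for n in ['top','side']:
    im,d,X=grab(n)
    x,y,z=X[...,0],X[...,1],X[...,2]; hs=cv2.cvtColor(im,cv2.COLOR_RGB2HSV)
    B=(abs(x-.525)<.06)&(abs(y-.167)<.08)&(d>0)
    blue=(hs[...,0]>95)&(hs[...,0]<130)&(hs[...,1]>100)
    m=B&(z>.19); p=X[m]; print(n,'blk top',fit(p[:,:2]), p[:,:2].min(0),p[:,:2].max(0))
    m=B&(z>.138)&(z<.158); print('bar',fit(X[m][:,:2]))
    m=B&(z>.035)&(z<.08);p=X[m][:,:2].astype(np.float32); print('tray',cv2.minAreaRect(p))
    S=(x>.5)&(x<.9)&(y>-.3)&(y<-.05)&(d>0)
    m=S&(abs(z-.015)<.006); print('base',cv2.minAreaRect(X[m][:,:2].astype(np.float32)))
    m=S&(z>.342); print('coltop',fit(X[m][:,:2]))
    m=S&(z>.23)&(z<.28)&~blue&(x<.74); print('arm',fit(X[m][:,:2]),X[m].min(0),X[m].max(0))
E
```

```text
top blk top (array([0.5261, 0.1678]), 53, np.float64(91.8), array([0.0049, 0.0064])) [0.51877247 0.15763982] [0.53518077 0.17867235]
bar (array([0.5259, 0.1664]), 90, np.float64(87.4), array([0.0023, 0.0357]))
tray ((0.5264329314231873, 0.16662204265594482), (0.10668206214904785, 0.0853886604309082), 86.886962890625)
base ((0.7033923864364624, -0.19592781364917755), (0.27000001072883606, 0.22131915390491486), 7.292957305908203)
coltop (array([ 0.7625, -0.1516]), 219, np.float64(-169.9), array([0.0098, 0.0099]))
arm (array([ 0.6738, -0.1638]), 329, np.float64(-172.7), array([0.0043, 0.0385])) [ 0.60633205 -0.178978    0.24680035] [ 0.73971688 -0.14855062  0.26717162]
side blk top (array([0.5274, 0.1722]), 53, np.float64(100.2), array([0.0049, 0.0068])) [0.51963236 0.1582698 ] [0.53537091 0.1822128 ]
bar (array([0.5282, 0.1938]), 70, np.float64(87.3), array([0.0026, 0.0298]))
tray ((0.5269042253494263, 0.17128613591194153), (0.10923122614622116, 0.08448620140552521), 87.18428039550781)
base ((0.7002061009407043, -0.15771493315696716), (0.2698324918746948, 0.1547660231590271), 7.342495441436768)
coltop (array([ 0.7633, -0.1453]), 110, np.float64(114.3), array([0.0102, 0.0104]))
arm (array([ 0.6741, -0.1595]), 193, np.float64(-172.4), array([0.0048, 0.0382])) [ 0.61042392 -0.17724058  0.24825869] [ 0.73928806 -0.14542585  0.26642326]
```

View pics/top1.png

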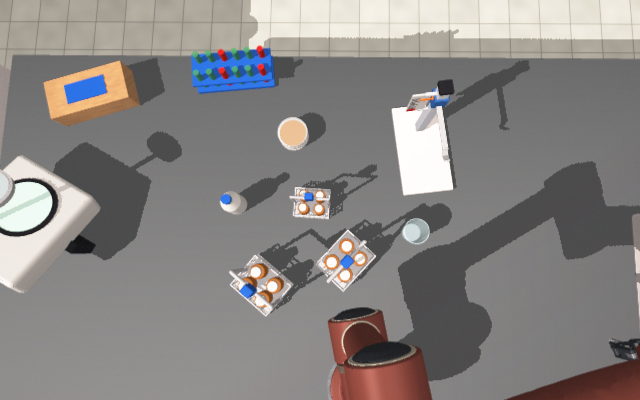

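View pics/side1.png

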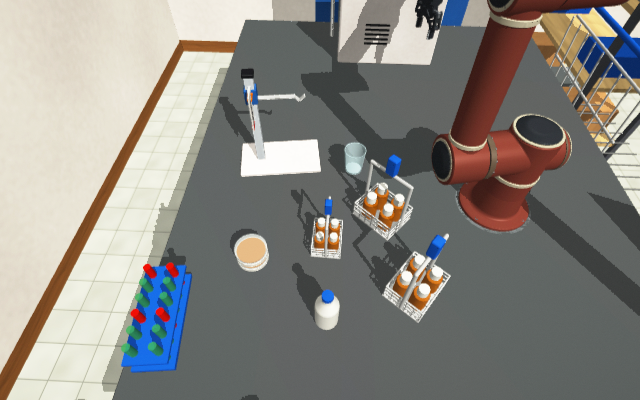

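Emit:
{"fn": "servo_tool", "kwargs": {"motion": [1,0.92,-1,-1,0,1,0.92,-1,-1,0,1,0.92,-1,-1,0,1,0.92,-1,-1,0]}}

```text
time: 1.5
tool_pos: [0.2676, -0.4421, 0.3555]
tool_rot: [0.003, 0.987, 0.163, 0.001]
contact_force: [0.1, 0.0, 1.2]
gripper_width: 1.001
grasp_force: 0.0
```

Emit:
{"fn": "servo_tool", "kwargs": {"motion": [1,0.92,-1,0,0,1,0.92,-1,0,0,1,0.92,-1,0,0]}}

```text
time: 1.88
tool_pos: [0.3328, -0.2924, 0.3504]
tool_rot: [-0.0, 0.987, 0.162, -0.0]
contact_force: [0.5, -0.2, -0.4]
gripper_width: 0.997
grasp_force: 0.0
```

Emit:
{"fn": "servo_tool", "kwargs": {"motion": [1,0.92,-1,0,0,1,0.92,-1,0,0,1,0.92,-1,0,0]}}

```text
time: 2.25
tool_pos: [0.3991, -0.1433, 0.3504]
tool_rot: [-0.0, 0.987, 0.163, -0.0]
contact_force: [0.4, -0.5, 0.6]
gripper_width: 0.999
grasp_force: 0.0
```

Emit:
{"fn": "servo_tool", "kwargs": {"motion": [1,0.92,-1,0,0,1,0.92,-1,0,0,1,0.92,-1,0,0]}}

```text
time: 2.62
tool_pos: [0.4654, 0.006, 0.3501]
tool_rot: [-0.0, 0.987, 0.163, -0.001]
contact_force: [0.0, -0.2, -0.2]
gripper_width: 1.001
grasp_force: 0.0
```

Emit:
{"fn": "servo_tool", "kwargs": {"motion": [1,0.7,-0.8,0,0.478,1,0.7,-0.8,0,0.478,1,0.7,-0.8,0,0.478]}}

```text
time: 3.0
tool_pos: [0.5143, 0.1239, 0.3494]
tool_rot: [0.0, 1.0, -0.024, -0.001]
contact_force: [-0.6, -1.1, 0.1]
gripper_width: 1.003
grasp_force: 0.0
```

```bash
python3 - <<'E'
from h import *
im,d,X=grab('wrist'); save(im,'w1.png')
s=manip.state(); print(s['tool_pos'],s['tool_rot'],s['contact_force'])
hs=cv2.cvtColor(im,cv2.COLOR_RGB2HSV); x,y,z=X[...,0],X[...,1],X[...,2]
B=(abs(x-.525)<.06)&(abs(y-.167)<.08)&(d>0)
m=B&(z>.188); p=X[m][:,:2].astype(np.float32);print(m.sum(),p.mean(0),cv2.minAreaRect(p))
for lo,hi in((.140,.158),(.035,.08)):
    m=B&(z>lo)&(z<hi);p=X[m][:,:2].astype(np.float32);print(m.sum(),cv2.minAreaRect(p),np.degrees(np.arctan2(*np.linalg.eigh(np.cov(p.T))[1][::-1,-1])))
E
```

```text
[0.51440538 0.12441677 0.34933966] [-3.42089194e-04  9.99701252e-01 -2.44044424e-02 -1.30877747e-03] [-0.64215627  0.26110473 -0.70633215]
25156 [0.52674544 0.1544367 ] ((0.5191037654876709, 0.14284592866897583), (0.11086798459291458, 0.03032882884144783), 87.84461975097656)
771 ((0.5284842252731323, 0.16833114624023438), (0.10814118385314941, 0.013252359814941883), 87.15544891357422) 87.13909921634134
2454 ((0.5259870886802673, 0.16766029596328735), (0.10663267970085144, 0.08273721486330032), 87.15550994873047) 74.62973423585535
```

View pics/w1.png

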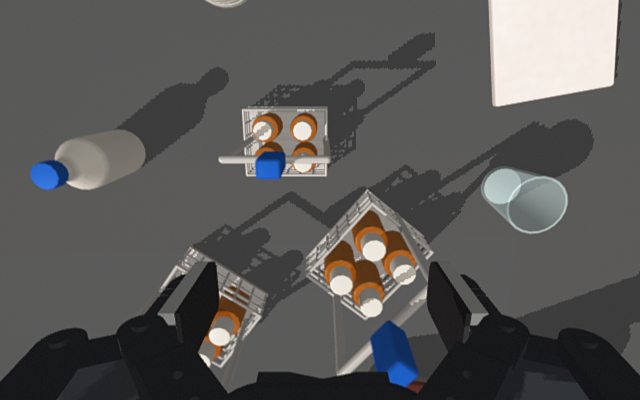

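Emit:
{"fn": "servo_tool", "kwargs": {"motion": [1,0.088,-0.364,0.2,0,1,0.088,-0.364,0.6,0,1,0.088,-0.364,0.8,0,1,0.088,-0.364,0.8,0]}}

```text
time: 3.55
tool_pos: [0.5249, 0.1638, 0.2516]
tool_rot: [0.001, 1.0, -0.025, -0.003]
contact_force: [-0.0, 0.8, 0.6]
gripper_width: 1.003
grasp_force: 0.0
```

```bash
python3 - <<'E'
from h import *
im,d,X=grab('wrist'); save(im,'w2.png')
s=manip.state(); print(s['tool_pos'],s['tool_rot'],s['contact_force'])
hs=cv2.cvtColor(im,cv2.COLOR_RGB2HSV); x,y,z=X[...,0],X[...,1],X[...,2]
blue=(hs[...,0]>100)&(hs[...,0]<130)&(hs[...,1]>120)
B=(abs(x-.525)<.03)&(abs(y-.167)<.03)&(d>0)
m=B&blue&(z>.191); p=X[m][:,:2].astype(np.float32);print(m.sum(),p.mean(0),cv2.minAreaRect(p),np.median(z[m]))
E
```

```text
[0.52599931 0.16402664 0.25412824] [ 3.79048768e-04  9.99683515e-01 -2.51253806e-02 -1.20087102e-03] [ 0.77997517 -1.10984069 -0.29366681]
1006 [0.5269547  0.16892436] ((0.5263229012489319, 0.1691548079252243), (0.02119212970137596, 0.01779877208173275), 87.5002212524414) 0.19432220239942757
```

View pics/w2.png

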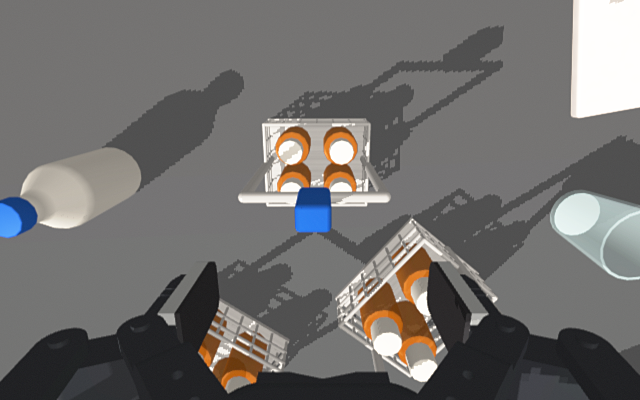

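Emit:
{"fn": "servo_tool", "kwargs": {"motion": [1,0,-0.037,0.3,0,1,0,-0.037,0.6,0,1,0,-0.037,0.77,0,1,0,-0.037,0.77,0,1,0,-0.037,0.77,0]}}

```text
time: 4.22
tool_pos: [0.5279, 0.1694, 0.1651]
tool_rot: [-0.0, 1.0, -0.025, 0.002]
contact_force: [0.1, -0.0, 0.0]
gripper_width: 1.001
grasp_force: 0.0
```

Emit:
{"fn": "servo_tool", "kwargs": {"motion": [-1,0,0,0,0,-1,0,0,0,0,-1,0,0,0,0,-1,0,0,0,0,-1,0,0,0,0]}}

```text
time: 4.85
tool_pos: [0.527, 0.1696, 0.1633]
tool_rot: [-0.0, 1.0, -0.025, 0.001]
contact_force: [0.8, 0.6, 0.6]
gripper_width: 0.246
grasp_force: 59.8
```

Emit:
{"fn": "servo_tool", "kwargs": {"motion": [-1,0,0,-0.1,0,-1,0,0,-0.3,0,-1,0,0,-0.5,0,-1,0,0,-0.7,0,-1,0,0,-0.8,0]}}

```text
time: 5.48
tool_pos: [0.5266, 0.1693, 0.2599]
tool_rot: [0.0, 1.0, -0.025, 0.0]
contact_force: [0.3, 0.0, -4.4]
gripper_width: 0.245
grasp_force: 59.1
```

Emit:
{"fn": "servo_tool", "kwargs": {"motion": [-1,0.02,0.1,-0.15,0,-1,0.05,0.3,-0.3,0,-1,0.08,0.5,-0.45,0,-1,0.12,0.75,-0.45,0,-1,0.15,1,-0.45,0]}}

```text
time: 6.1
tool_pos: [0.5384, 0.0469, 0.313]
tool_rot: [0.0, 1.0, -0.025, -0.0]
contact_force: [0.8, 0.7, -4.9]
gripper_width: 0.249
grasp_force: 59.3
```

Emit:
{"fn": "servo_tool", "kwargs": {"motion": [-1,0.04,0.25,0,-0.05,-1,0.08,0.5,0,-0.1,-1,0.12,0.75,0,-0.15,-1,0.15,0.95,0,-0.2,-1,0.15,1,0,-0.226]}}

```text
time: 6.72
tool_pos: [0.5501, -0.0739, 0.3124]
tool_rot: [-0.0, 0.998, 0.063, -0.001]
contact_force: [-0.6, 0.4, -3.7]
gripper_width: 0.246
grasp_force: 59.5
```

```bash
python3 - <<'E'
from h import *
s=manip.state(); print(s)
E
```

```text
{'time': 6.725, 'joint_pos': array([-2.67437268e-01, -1.48434876e-01,  1.67369995e+00, -3.61289879e-04,
        1.61805055e+00,  1.17721685e+00]), 'joint_vel': array([-0.0571694 ,  0.00223773, -0.00208673,  0.02618511,  0.00643903,
       -0.23389433]), 'joint_efforts': array([ -0.42137613, -33.95899415, -41.05428457,  -0.22130957,
        -0.07324027,   0.10662518]), 'tool_pos': array([ 0.55010851, -0.07389996,  0.31237073]), 'tool_rot': array([-1.08888757e-04,  9.98011819e-01,  6.30209103e-02, -8.73420954e-04]), 'contact_force': array([-0.64827793,  0.37594961, -3.74007087]), 'ft_torque': array([ 0.08667148,  0.03099491, -0.02017269]), 'grasp_force': 59.538554549217224, 'gripper_width': 0.24569332448828696}
```

Emit:
{"fn": "servo_tool", "kwargs": {"motion": [-1,0,0.2,0,0,-1,0.01,0.45,0,0,-1,0.01,0.7,0,0,-1,0.01,0.84,0,0,-1,0.01,0.84,0,0]}}

```text
time: 7.35
tool_pos: [0.5645, -0.1722, 0.3126]
tool_rot: [-0.001, 0.998, 0.063, -0.0]
contact_force: [0.0, 0.2, -4.5]
gripper_width: 0.251
grasp_force: 59.8
```

```bash
python3 - <<'E'
from h import *
F=[]
for n in ['wrist','side','top']:
    im,d,X=grab(n); save(im,n+'3.png'); s=manip.state(); F.append(s['contact_force']); x,y,z=X[...,0],X[...,1],X[...,2]
    hs=cv2.cvtColor(im,cv2.COLOR_RGB2HSV)
    c=np.array([.6236,-.1667]);a=np.radians(7.3);ux=np.array([np.cos(a),np.sin(a)]);uy=np.array([-ux[1],ux[0]])
    q=X[...,:2]-c; sx,sy=q@ux,q@uy
    m=(sx>-.03)&(sx<.09)&(abs(sy)<.03)&(z>.238)&(z<.28)&(d>0)
    print(n,'hook n',m.sum(),'x',sx[m].min(),'z',z[m].max())
    for lo in np.arange(-.03,.06,.006):
        k=m&(sx>lo)&(sx<lo+.006)
        if k.sum():print('%.3f n%d z %.4f y %.4f [%.4f %.4f]'%(lo+.003,k.sum(),np.percentile(z[k],90),sy[k].mean(),sy[k].min(),sy[k].max()))
    t=np.array(s['tool_pos']); m=(abs(z-t[2]+.0143)<.007)&(abs(x-t[0])<.03)&(abs(y-t[1])<.06)&(d>0)&(hs[...,1]<60)&(hs[...,2]>90)
    p=X[m]
    if len(p)>5: print('bar',len(p),p.mean(0)-t,np.degrees(np.arctan2(*np.linalg.eigh(np.cov(p[:,:2].T))[1][::-1,-1])))
print(s['tool_pos'],s['tool_rot'],np.mean(F,0))
E
```

```text
wrist hook n 4124 x -0.017087503656290623 z 0.2662933089587318
-0.015 n232 z 0.2643 y -0.0034 [-0.0102 0.0034]
-0.009 n328 z 0.2619 y -0.0032 [-0.0102 0.0034]
-0.003 n299 z 0.2557 y -0.0032 [-0.0100 0.0034]
0.003 n271 z 0.2543 y -0.0032 [-0.0101 0.0034]
0.009 n289 z 0.2604 y -0.0033 [-0.0102 0.0038]
0.015 n331 z 0.2645 y -0.0031 [-0.0102 0.0038]
0.021 n359 z 0.2645 y -0.0031 [-0.0101 0.0037]
0.027 n345 z 0.2646 y -0.0031 [-0.0100 0.0037]
0.033 n365 z 0.2645 y -0.0031 [-0.0098 0.0037]
0.039 n378 z 0.2645 y -0.0030 [-0.0097 0.0036]
0.045 n378 z 0.2646 y -0.0032 [-0.0101 0.0036]
0.051 n410 z 0.2645 y -0.0032 [-0.0101 0.0036]
0.057 n139 z 0.2644 y -0.0032 [-0.0099 0.0035]
bar 2235 [ 0.0006702  -0.00096024 -0.01212362] 97.2186625408083
side hook n 157 x -0.013322307545889107 z 0.2664905923294735
-0.015 n4 z 0.2651 y 0.0012 [-0.0062 0.0060]
-0.009 n10 z 0.2630 y 0.0000 [-0.0068 0.0052]
-0.003 n10 z 0.2560 y 0.0002 [-0.0056 0.0051]
0.003 n8 z 0.2521 y -0.0008 [-0.0089 0.0054]
0.009 n8 z 0.2578 y 0.0009 [-0.0072 0.0062]
0.015 n10 z 0.2639 y 0.0010 [-0.0085 0.0066]
0.021 n9 z 0.2648 y 0.0006 
[... 507 characters left out ...]
 z 0.2556 y -0.0036 [-0.0106 0.0024]
0.003 n15 z 0.2521 y -0.0031 [-0.0106 0.0032]
0.009 n17 z 0.2586 y -0.0037 [-0.0100 0.0030]
0.015 n18 z 0.2636 y -0.0036 [-0.0115 0.0027]
0.021 n14 z 0.2639 y -0.0029 [-0.0104 0.0028]
0.027 n15 z 0.2665 y -0.0039 [-0.0110 0.0024]
0.033 n14 z 0.2646 y -0.0037 [-0.0118 0.0030]
0.039 n15 z 0.2661 y -0.0032 [-0.0098 0.0024]
0.045 n15 z 0.2650 y -0.0047 [-0.0115 0.0024]
0.051 n13 z 0.2646 y -0.0019 [-0.0090 0.0030]
0.057 n13 z 0.2644 y -0.0033 [-0.0098 0.0022]
bar 33 [-0.00692963  0.04096034 -0.01359166] 91.7864067429807
[ 0.56457671 -0.17090646  0.31285326] [-4.47618120e-04  9.97925566e-01  6.43766178e-02 -1.23465765e-04] [-0.02104099  0.10113655 -4.58857278]
```

View pics/wrist3.png

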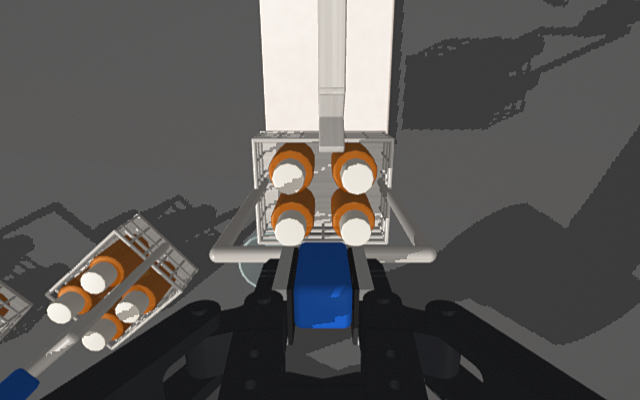

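Emit:
{"fn": "servo_tool", "kwargs": {"motion": [-1,0.15,0.02,0,0,-1,0.3,0.048,0,0,-1,0.43,0.048,0,0,-1,0.506,0.048,0,0,-1,0.506,0.048,0,0]}}

```text
time: 8.12
tool_pos: [0.6259, -0.1694, 0.3127]
tool_rot: [-0.0, 0.998, 0.064, -0.0]
contact_force: [-1.0, -0.9, -4.5]
gripper_width: 0.249
grasp_force: 59.9
```

```bash
cat > chk.py <<'E'
from h import *
F=[];T=[];Z=[]
for i in range(6):
    im,d,X=grab('wrist'); s=manip.state(); F.append(s['contact_force']);T.append(s['tool_pos']);Z.append(s['ft_torque'])
x,y,z=X[...,0],X[...,1],X[...,2]
c=np.array([.6250,-.1698]);a=np.radians(7.3);ux=np.array([np.cos(a),np.sin(a)]);uy=np.array([-ux[1],ux[0]])
q=X[...,:2]-c; sx,sy=q@ux,q@uy
m=(sx>.025)&(sx<.06)&(abs(sy)<.012)&(z>.18)&(z<.28)&(d>0)
print('arm n',m.sum(), 'top z',np.median(z[m]),'pointer',.2645-np.median(z[m]),'y',sy[m].mean())
t=np.mean(T,0); f=np.mean(F,0); q=t[:2]-c
print('t',s['time'],'tcp',t,'scale xy of tcp',q@ux,q@uy,'F',f,'Fx,y scale',f[:2]@ux,f[:2]@uy,'sd',np.std(F,0),'M',np.mean(Z,0),s['tool_rot'],s['gripper_width'])
E
python3 - <<'E'
import chk
chk.save(chk.im,'w4.png')
E
```

```text
arm n 1801 top z 0.2635645849927494 pointer 0.0009354150072506395 y 8.244690073604203e-05
t 8.425 tcp [ 0.62532502 -0.16987086  0.31294218] scale xy of tcp 0.0003133854895397789 -0.00011158963906674252 F [-0.05758091  0.00890775 -4.76619935] Fx,y scale -0.055982328313205244 0.016152045105164894 sd [0.43832312 0.23101446 0.17206207] M [ 0.00182927 -0.00269356  0.00325524] [1.03790894e-06 9.97966515e-01 6.37403651e-02 3.73529127e-06] 0.2463970038172906
```

Emit:
{"fn": "servo_tool", "kwargs": {"motion": [-1,0,0,0.05,0,-1,0,0,0.12,0,-1,0,0,0.19,0,-1,0,0,0.25,0,-1,0,0,0.29,0]}}

```text
time: 9.05
tool_pos: [0.6254, -0.1698, 0.2771]
tool_rot: [-0.0, 0.998, 0.064, -0.0]
contact_force: [0.6, 0.0, -5.3]
gripper_width: 0.248
grasp_force: 59.8
```

Emit:
{"fn": "servo_tool", "kwargs": {"motion": [-1,0,0,0.025,0,-1,0,0,0.05,0,-1,0,0,0.075,0,-1,0,0,0.1,0,-1,0,0,0.125,0]}}

```text
time: 9.68
tool_pos: [0.6257, -0.17, 0.2633]
tool_rot: [0.0, 0.998, 0.064, 0.0]
contact_force: [0.1, 0.3, -3.2]
gripper_width: 0.242
grasp_force: 60.0
```

```bash
python3 chk.py
```

```text
arm n 2628 top z 0.2569022090020415 pointer 0.007597790997958487 y 0.00023168632305142336
t 9.975 tcp [ 0.62568295 -0.16996053  0.26313597] scale xy of tcp 0.0006570167789431187 -0.00024600507925540735 F [ 0.42777849 -0.57202715 -3.68294647] Fx,y scale 0.351626701331043 -0.6217460601808105 sd [0.55636306 0.57821578 0.3991151 ] M [-0.03980623 -0.02883678  0.00477811] [8.65540090e-05 9.97957163e-01 6.38863261e-02 1.76062048e-04] 0.24496385348146527
```

Emit:
{"fn": "servo_tool", "kwargs": {"motion": [-1,0,0,0.025,0,-1,0,0,0.05,0,-1,0,0,0.075,0,-1,0,0,0.1,0,-1,0,0,0.125,0]}}

```text
time: 10.6
tool_pos: [0.6257, -0.17, 0.2482]
tool_rot: [0.0, 0.998, 0.064, 0.0]
contact_force: [0.5, -0.6, -1.4]
gripper_width: 0.246
grasp_force: 60.3
```

```bash
python3 chk.py
```

```text
arm n 2628 top z 0.2420524355012102 pointer 0.022447564498789818 y 0.00024575386882473745
t 10.9 tcp [ 0.6257208  -0.16995283  0.24814096] scale xy of tcp 0.0006955346854096427 -0.00024317416658622008 F [ 0.12450602 -0.06665865 -1.29719925] Fx,y scale 0.11502687623507951 -0.08193865549039528 sd [0.46728547 0.34796757 0.49157949] M [-0.01510349 -0.05629916  0.01576379] [7.58682976e-05 9.97956078e-01 6.39032019e-02 2.04015703e-04] 0.24849763579532375
```

Emit:
{"fn": "servo_tool", "kwargs": {"motion": [-1,0,0,0.02,0,-1,0,0,0.04,0,-1,0,0,0.055,0,-1,0,0,0.067,0,-1,0,0,0.067,0]}}

```text
time: 11.52
tool_pos: [0.6257, -0.17, 0.2401]
tool_rot: [0.0, 0.998, 0.064, 0.0]
contact_force: [0.3, -0.2, 0.3]
gripper_width: 0.25
grasp_force: 60.5
```

```bash
sed -i 's/range(6)/range(25)/' chk.py; python3 chk.py
```

```text
arm n 2631 top z 0.23373540266282491 pointer 0.030764597337175098 y 0.0002686957597830728
t 12.775 tcp [ 0.62569721 -0.16996615  0.24015016] scale xy of tcp 0.0006704488367951269 -0.00025339622037422426 F [ 0.58831901 -0.23964168 -0.23669847] Fx,y scale 0.5531003822802248 -0.3124537728765296 sd [0.60140665 0.58167393 0.48548791] M [-0.04509935 -0.13870017 -0.00189235] [4.46036260e-05 9.97957185e-01 6.38861939e-02 9.55677138e-05] 0.24785339417380228
```

Emit:
{"fn": "servo_tool", "kwargs": {"motion": [-1,0.003,0.001,0.006,0,-1,0.005,0.002,0.012,0,-1,0.005,0.002,0.012,0]}}

```text
time: 13.15
tool_pos: [0.6258, -0.17, 0.2382]
tool_rot: [-0.0, 0.998, 0.064, -0.001]
contact_force: [-0.9, 0.8, 0.3]
gripper_width: 0.245
grasp_force: 60.5
```

```bash
python3 chk.py
```

```text
arm n 2645 top z 0.2321581755433132 pointer 0.03234182445668682 y 0.0002280792405951504
t 14.4 tcp [ 0.62590031 -0.16998396  0.23842422] scale xy of tcp 0.0008696425357210764 -0.00029686605159232363 F [-3.80273989  0.76622715  0.04966771] Fx,y scale -3.674556213265402 1.2432101058059222 sd [1.3288296  0.53864722 0.44498994] M [0.14344374 0.71253336 0.01298524] [-1.71213787e-04  9.97955760e-01  6.39065262e-02 -4.76352249e-04] 0.24930790767194427
```

Emit:
{"fn": "servo_tool", "kwargs": {"motion": [-1,-0.002,-0.001,0,0,-1,-0.0043,-0.0016,0,0,-1,-0.0043,-0.0016,0,0]}}

```text
time: 14.78
tool_pos: [0.6258, -0.17, 0.2387]
tool_rot: [0.0, 0.998, 0.064, 0.0]
contact_force: [-4.3, 1.2, 0.4]
gripper_width: 0.248
grasp_force: 60.5
```

```bash
python3 chk.py
```

```text
arm n 2636 top z 0.23236168838797783 pointer 0.032138311612022186 y 0.00022598138632612242
t 16.025 tcp [ 0.62583899 -0.16998221  0.23870509] scale xy of tcp 0.0008090336063263015 -0.00028733975337119893 F [-2.81421526  0.69765515  0.17417474] Fx,y scale -2.7027571942631967 1.0495874271232835 sd [0.48624202 0.5218042  0.54202782] M [0.1401068  0.49714308 0.00700551] [5.09689149e-05 9.97955757e-01 6.39083745e-02 1.58109467e-04] 0.2495691931071694
```

Emit:
{"fn": "servo_tool", "kwargs": {"motion": [-1,-0.0025,-0.0015,0,0,-1,-0.004,-0.002,0,0,-1,-0.004,-0.002,0,0]}}

```text
time: 16.4
tool_pos: [0.6257, -0.17, 0.239]
tool_rot: [0.0, 0.998, 0.064, 0.001]
contact_force: [1.5, -0.5, -0.1]
gripper_width: 0.242
grasp_force: 60.5
```

```bash
python3 chk.py
```

```text
arm n 2655 top z 0.23256860365460882 pointer 0.03193139634539119 y 0.0002547652029022033
t 17.65 tcp [ 0.62559677 -0.16992864  0.23887522] scale xy of tcp 0.000575586999636405 -0.0002034230146615488 F [ 3.30266861 -0.96650044  0.00453746] Fx,y scale 3.153090637324741 -1.3783187121848999 sd [1.29347414 0.60574344 0.45364291] M [-0.18950988 -0.64962469  0.00290666] [1.91935759e-04 9.97957921e-01 6.38726472e-02 4.84798497e-04] 0.24599134990809526
```

Emit:
{"fn": "servo_tool", "kwargs": {"motion": [-1,0.0012,0.0006,0,0,-1,0.0024,0.0012,0,0,-1,0.0024,0.0012,0,0,-1,0.0024,0.0012,0,0]}}

```text
time: 18.15
tool_pos: [0.6256, -0.1699, 0.2386]
tool_rot: [0.0, 0.998, 0.064, 0.0]
contact_force: [4.6, -2.1, 0.1]
gripper_width: 0.246
grasp_force: 60.5
```

```bash
echo "print(np.round(np.mean(F[-12:],0),2))">>chk.py; python3 chk.py
```

```text
arm n 2652 top z 0.2323552376167211 pointer 0.0321447623832789 y 0.00024088074869261315
t 19.4 tcp [ 0.62555984 -0.16990989  0.2386575 ] scale xy of tcp 0.000541337752844559 -0.00018013112349573094 F [ 4.66312414 -1.49423486  0.05807935] Fx,y scale 4.43546254944393 -2.074641298437559 sd [0.46830813 0.51242861 0.50767618] M [-0.28119107 -0.89787533  0.00721401] [3.79205612e-05 9.97956854e-01 6.38913965e-02 7.72770821e-05] 0.25309445722434426
[ 4.76 -1.44 -0.07]
```

Emit:
{"fn": "servo_tool", "kwargs": {"motion": [-1,0.0014,0.0006,0,0,-1,0.0014,0.0006,0,0,-1,0.0014,0.0006,0,0,-1,0.0014,0.0006,0,0]}}

```text
time: 19.9
tool_pos: [0.6256, -0.1699, 0.2385]
tool_rot: [-0.0, 0.998, 0.064, -0.0]
contact_force: [4.2, -1.4, 0.1]
gripper_width: 0.246
grasp_force: 60.5
```

```bash
python3 chk.py
```

```text
arm n 2645 top z 0.23230757166151741 pointer 0.0321924283384826 y 0.00023169351775270382
t 21.15 tcp [ 0.62561204 -0.16992205  0.23858396] scale xy of tcp 0.0005915662552730265 -0.00019882684561448822 F [ 3.52632804 -1.04367571  0.08925378] Fx,y scale 3.3651309353349044 -1.4832876273037554 sd [0.43642102 0.57950809 0.44443663] M [-0.22505731 -0.6504576   0.01102273] [-4.02794184e-05  9.97956308e-01  6.38998954e-02 -9.56433260e-05] 0.24307692303567938
[ 3.43 -0.83 -0.03]
```

Emit:
{"fn": "servo_tool", "kwargs": {"motion": [-1,0.0022,0.0009,0,0,-1,0.0022,0.0009,0,0,-1,0.0022,0.0009,0,0,-1,0.0022,0.0009,0,0]}}

```text
time: 21.65
tool_pos: [0.6257, -0.1699, 0.2384]
tool_rot: [-0.0, 0.998, 0.064, -0.0]
contact_force: [0.1, -0.7, 0.2]
gripper_width: 0.251
grasp_force: 60.5
```

```bash
python3 chk.py
```

```text
Traceback (most recent call last):
  File "chk.py", line 4, in <module>
    im,d,X=grab('wrist'); s=manip.state(); F.append(s['contact_force']);T.append(s['tool_pos']);Z.append(s['ft_torque'])
           ~~~~^^^^^^^^^
  File "h.py", line 14, in grab
    P,T,f=cam(n); im,d=eyes.grab_frame(n)
                       ~~~~~~~~~~~~~~~^^^
ValueError: 200 camera calls are used up
```

Emit:
{"fn": "servo_tool", "kwargs": {"motion": [-1,0,0,0,0]}}

```text
time: 22.92
tool_pos: [0.6258, -0.17, 0.2385]
tool_rot: [-0.0, 0.998, 0.064, -0.0]
contact_force: [-1.0, -0.2, 0.2]
gripper_width: 0.243
grasp_force: 60.5
```

Emit:
{"fn": "servo_tool", "kwargs": {"motion": [-1,0,0,0,0]}}

```text
time: 23.05
tool_pos: [0.6258, -0.17, 0.2385]
tool_rot: [-0.0, 0.998, 0.064, -0.0]
contact_force: [-1.2, -0.4, -0.8]
gripper_width: 0.247
grasp_force: 60.5
```

Emit:
{"fn": "servo_tool", "kwargs": {"motion": [-1,0,0,0,0]}}

```text
time: 23.18
tool_pos: [0.6258, -0.17, 0.2385]
tool_rot: [-0.0, 0.998, 0.064, -0.0]
contact_force: [-2.3, 0.7, -0.5]
gripper_width: 0.247
grasp_force: 60.5
```

Emit:
{"fn": "servo_tool", "kwargs": {"motion": [-1,0,0,0,0]}}

```text
time: 23.3
tool_pos: [0.6258, -0.17, 0.2385]
tool_rot: [-0.0, 0.998, 0.064, -0.0]
contact_force: [-1.9, -0.3, 0.2]
gripper_width: 0.252
grasp_force: 60.5
```

Emit:
{"fn": "servo_tool", "kwargs": {"motion": [-1,0,0,0,0]}}

```text
time: 23.42
tool_pos: [0.6258, -0.17, 0.2385]
tool_rot: [-0.0, 0.998, 0.064, -0.0]
contact_force: [-2.7, 0.4, 0.3]
gripper_width: 0.248
grasp_force: 60.5
```

Emit:
{"fn": "servo_tool", "kwargs": {"motion": [-1,0,0,0,0]}}

```text
time: 23.55
tool_pos: [0.6258, -0.17, 0.2385]
tool_rot: [-0.0, 0.998, 0.064, -0.0]
contact_force: [-3.1, 0.5, 0.1]
gripper_width: 0.243
grasp_force: 60.5
```

Emit:
{"fn": "servo_tool", "kwargs": {"motion": [-1,-0.0013,-0.0004,0,0,-1,-0.0013,-0.0004,0,0,-1,-0.0013,-0.0004,0,0,-1,-0.0013,-0.0004,0,0,-1,-0.0013,-0.0004,0,0]}}

```text
time: 24.18
tool_pos: [0.6258, -0.17, 0.2386]
tool_rot: [-0.0, 0.998, 0.064, -0.0]
contact_force: [-1.5, 0.6, -0.2]
gripper_width: 0.251
grasp_force: 60.5
```

Emit:
{"fn": "servo_tool", "kwargs": {"motion": [-1,0,0,0,0,-1,0,0,0,0]}}

```text
time: 24.42
tool_pos: [0.6258, -0.17, 0.2386]
tool_rot: [-0.0, 0.998, 0.064, -0.0]
contact_force: [-2.2, 0.0, -0.4]
gripper_width: 0.252
grasp_force: 60.5
```

Emit:
{"fn": "servo_tool", "kwargs": {"motion": [-1,0,0,0,0,-1,0,0,0,0]}}

```text
time: 24.68
tool_pos: [0.6258, -0.17, 0.2386]
tool_rot: [-0.0, 0.998, 0.064, 0.0]
contact_force: [-1.4, 0.1, -0.2]
gripper_width: 0.252
grasp_force: 60.5
```

Emit:
{"fn": "servo_tool", "kwargs": {"motion": [-1,0,0,0,0,-1,0,0,0,0]}}

```text
time: 24.92
tool_pos: [0.6258, -0.17, 0.2387]
tool_rot: [-0.0, 0.998, 0.064, 0.0]
contact_force: [-1.9, 0.4, 0.1]
gripper_width: 0.247
grasp_force: 60.5
```

Emit:
{"fn": "servo_tool", "kwargs": {"motion": [-1,0,0,0,0,-1,0,0,0,0]}}

```text
time: 25.18
tool_pos: [0.6258, -0.17, 0.2386]
tool_rot: [-0.0, 0.998, 0.064, 0.0]
contact_force: [-2.8, 0.6, 0.6]
gripper_width: 0.247
grasp_force: 60.5
```

Emit:
{"fn": "servo_tool", "kwargs": {"motion": [-1,0,0,0,0,-1,0,0,0,0]}}

```text
time: 25.42
tool_pos: [0.6258, -0.17, 0.2386]
tool_rot: [-0.0, 0.998, 0.064, 0.0]
contact_force: [-1.6, 0.5, -0.0]
gripper_width: 0.247
grasp_force: 60.5
```

Emit:
{"fn": "servo_tool", "kwargs": {"motion": [-1,-0.0005,-0.0003,0,0,-1,-0.0005,-0.0003,0,0,-1,-0.0005,-0.0003,0,0,-1,-0.0005,-0.0003,0,0,-1,-0.0005,-0.0003,0,0]}}

```text
time: 26.05
tool_pos: [0.6258, -0.17, 0.2386]
tool_rot: [0.0, 0.998, 0.064, 0.0]
contact_force: [-1.4, 0.1, 0.3]
gripper_width: 0.244
grasp_force: 60.5
```

Emit:
{"fn": "servo_tool", "kwargs": {"motion": [-1,0,0,0,0,-1,0,0,0,0,-1,0,0,0,0]}}

```text
time: 26.42
tool_pos: [0.6258, -0.17, 0.2386]
tool_rot: [0.0, 0.998, 0.064, 0.0]
contact_force: [-0.8, 0.2, 0.1]
gripper_width: 0.245
grasp_force: 60.5
```

Emit:
{"fn": "servo_tool", "kwargs": {"motion": [-1,0,0,0,0,-1,0,0,0,0]}}

```text
time: 26.68
tool_pos: [0.6258, -0.17, 0.2387]
tool_rot: [0.0, 0.998, 0.064, 0.0]
contact_force: [-1.2, 0.2, -0.0]
gripper_width: 0.242
grasp_force: 60.5
```

Emit:
{"fn": "servo_tool", "kwargs": {"motion": [-1,0,0,0,0,-1,0,0,0,0]}}

```text
time: 26.92
tool_pos: [0.6258, -0.17, 0.2386]
tool_rot: [0.0, 0.998, 0.064, 0.0]
contact_force: [-0.9, 0.9, 0.3]
gripper_width: 0.249
grasp_force: 60.5
```

Emit:
{"fn": "servo_tool", "kwargs": {"motion": [-1,0,0,0,0,-1,0,0,0,0]}}

```text
time: 27.18
tool_pos: [0.6258, -0.17, 0.2386]
tool_rot: [-0.0, 0.998, 0.064, 0.0]
contact_force: [-1.5, 0.1, -0.8]
gripper_width: 0.246
grasp_force: 60.5
```

Emit:
{"fn": "servo_tool", "kwargs": {"motion": [-1,0,0,0,0]}}

```text
time: 27.3
tool_pos: [0.6258, -0.17, 0.2386]
tool_rot: [0.0, 0.998, 0.064, 0.0]
contact_force: [0.1, 0.9, 0.4]
gripper_width: 0.245
grasp_force: 60.5
```

Emit:
{"fn": "servo_tool", "kwargs": {"motion": [-1,-0.0006,-0.0005,0,0,-1,-0.0006,-0.0005,0,0,-1,-0.0006,-0.0005,0,0,-1,-0.0006,-0.0005,0,0,-1,-0.0006,-0.0005,0,0]}}

```text
time: 27.92
tool_pos: [0.6257, -0.17, 0.2387]
tool_rot: [0.0, 0.998, 0.064, 0.0]
contact_force: [-0.7, -0.0, -0.6]
gripper_width: 0.243
grasp_force: 60.5
```

Emit:
{"fn": "servo_tool", "kwargs": {"motion": [-1,0,0,0,0,-1,0,0,0,0,-1,0,0,0,0]}}

```text
time: 28.3
tool_pos: [0.6257, -0.1699, 0.2387]
tool_rot: [0.0, 0.998, 0.064, 0.0]
contact_force: [-0.3, -0.5, 0.8]
gripper_width: 0.246
grasp_force: 60.5
```

Emit:
{"fn": "servo_tool", "kwargs": {"motion": [-1,0,0,0,0,-1,0,0,0,0]}}

```text
time: 28.55
tool_pos: [0.6257, -0.17, 0.2387]
tool_rot: [0.0, 0.998, 0.064, 0.0]
contact_force: [-0.3, -0.1, 0.3]
gripper_width: 0.243
grasp_force: 60.5
```

Emit:
{"fn": "servo_tool", "kwargs": {"motion": [-1,0,0,0,0]}}

```text
time: 28.68
tool_pos: [0.6257, -0.17, 0.2387]
tool_rot: [0.0, 0.998, 0.064, 0.0]
contact_force: [0.1, -0.2, 0.3]
gripper_width: 0.248
grasp_force: 60.5
```

Emit:
{"fn": "servo_tool", "kwargs": {"motion": [-1,0,0,0,0]}}

```text
time: 28.8
tool_pos: [0.6257, -0.1699, 0.2387]
tool_rot: [0.0, 0.998, 0.064, 0.0]
contact_force: [0.6, -0.4, 0.2]
gripper_width: 0.251
grasp_force: 60.5
```

Emit:
{"fn": "servo_tool", "kwargs": {"motion": [-1,0,0,0,0]}}

```text
time: 28.92
tool_pos: [0.6257, -0.1699, 0.2386]
tool_rot: [0.0, 0.998, 0.064, 0.0]
contact_force: [1.0, 0.2, -0.1]
gripper_width: 0.252
grasp_force: 60.5
```

Emit:
{"fn": "servo_tool", "kwargs": {"motion": [-0.4,0,0,0,0,-0.3,0,0,0,0,0,0,0,0,0,0.3,0,0,0,0,0.3,0,0,0,0]}}

```text
time: 29.55
tool_pos: [0.6257, -0.1699, 0.2386]
tool_rot: [-0.0, 0.998, 0.064, -0.0]
contact_force: [0.7, -0.2, -0.1]
gripper_width: 0.65
grasp_force: 0.0
```

Emit:
{"fn": "servo_tool", "kwargs": {"motion": [0.3,0,0,0,0,0.3,0,0,0,0,0.3,0,0,0,0,0.3,0,0,0,0]}}

```text
time: 30.05
tool_pos: [0.6257, -0.1699, 0.2386]
tool_rot: [-0.0, 0.998, 0.064, -0.0]
contact_force: [0.2, 0.4, 0.0]
gripper_width: 0.652
grasp_force: 0.0
```

Released cleanly; now straight up, well clear, and let it settle.

Emit:
{"fn": "servo_tool", "kwargs": {"motion": [0.3,0,0,-0.1,0,0.3,0,0,-0.3,0,0.3,0,0,-0.55,0,0.3,0,0,-0.8,0,0.3,0,0,-0.95,0]}}

```text
time: 30.68
tool_pos: [0.6261, -0.1701, 0.3559]
tool_rot: [0.001, 0.998, 0.064, 0.002]
contact_force: [-0.5, -0.0, 0.9]
gripper_width: 0.647
grasp_force: 0.0
```

Emit:
{"fn": "servo_tool", "kwargs": {"motion": [0.3,0,0,-0.4,0,0.3,0,0,-0.4,0,0.3,0,0,-0.4,0,0.3,0,0,-0.4,0,0.3,0,0,-0.4,0]}}

```text
time: 31.3
tool_pos: [0.6253, -0.1698, 0.3989]
tool_rot: [-0.001, 0.998, 0.064, -0.001]
contact_force: [-0.6, -0.0, 0.6]
gripper_width: 0.65
grasp_force: 0.0
```

Emit:
{"fn": "servo_tool", "kwargs": {"motion": [0.3,0,0,0,0,0.3,0,0,0,0,0.3,0,0,0,0,0.3,0,0,0,0,0.3,0,0,0,0]}}

```text
time: 31.92
tool_pos: [0.6257, -0.1699, 0.4007]
tool_rot: [0.0, 0.998, 0.064, 0.0]
contact_force: [0.6, -0.6, 0.1]
gripper_width: 0.65
grasp_force: 0.0
```

Emit:
{"fn": "servo_tool", "kwargs": {"motion": [0.3,0,0,0,0,0.3,0,0,0,0,0.3,0,0,0,0,0.3,0,0,0,0,0.3,0,0,0,0]}}

```text
time: 32.55
tool_pos: [0.6257, -0.1699, 0.4006]
tool_rot: [-0.0, 0.998, 0.064, 0.0]
contact_force: [-0.9, -0.3, -0.1]
gripper_width: 0.651
grasp_force: 0.0
```

Emit:
{"fn": "servo_tool", "kwargs": {"motion": [0.3,0,0,0,0,0.3,0,0,0,0,0.3,0,0,0,0,0.3,0,0,0,0,0.3,0,0,0,0]}}

```text
time: 33.17
tool_pos: [0.6257, -0.1699, 0.4006]
tool_rot: [-0.0, 0.998, 0.064, -0.0]
contact_force: [0.6, 0.7, -0.6]
gripper_width: 0.652
grasp_force: 0.0
```

Emit:
{"fn": "servo_tool", "kwargs": {"motion": [0.3,0,0,0,0,0.3,0,0,0,0,0.3,0,0,0,0,0.3,0,0,0,0,0.3,0,0,0,0]}}

```text
time: 33.8
tool_pos: [0.6256, -0.1699, 0.4006]
tool_rot: [-0.0, 0.998, 0.064, 0.0]
contact_force: [-0.7, 0.2, 0.3]
gripper_width: 0.651
grasp_force: 0.0
```

Emit:
{"fn": "servo_tool", "kwargs": {"motion": [0.3,0,0,0,0,0.3,0,0,0,0,0.3,0,0,0,0,0.3,0,0,0,0,0.3,0,0,0,0]}}

```text
time: 34.42
tool_pos: [0.6256, -0.1699, 0.4006]
tool_rot: [-0.0, 0.998, 0.064, -0.0]
contact_force: [-0.5, -0.3, 0.7]
gripper_width: 0.648
grasp_force: 0.0
```

```bash
python3 -c "
from plant import job_done
print(job_done())"
```

```text
the job is handed in; nothing more can be done
None
```

I hung the smallest basket in the scale's hook, let go with the force on the hand near zero, moved the arm clear and handed the job in at about 34 s; the pointer last read about 32 mm before release (about 0.48 kg), but with all 200 camera calls spent I could not check it by eye afterwards, and no verdict came back.

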